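Lock a filter cartridge into its bayonet collar

ROBOT

A 6-joint arm with a two-finger parallel gripper is mounted at the origin on a cart in front of the work surface, level with it; the furniture and walls round the work are solid. World frame = base frame: x ahead of the robot, y to its left, z up, the work surface at z = 0. Lengths are in mm, angles in degrees, forces in N, time in s.
With the tool pointing down it reaches from about 300 to 850 mm from the base axis. Payload 4.2 kg.
Tool frame: the origin (TCP) lies on the centre line of the jaws, within the pads' length; the fingertips stand 11 mm ahead of it and the grasp point (between the pads) lies 8 mm behind it; z points along the fingers, y is the line along which they close (so a half turn about z gives the same grasp; the last joint's range is limited). The gripper opens to 91 mm and grips with 3 to 60 N. Pads are 32 mm wide; open, the fingers measure 118 mm over their backs; the gripper's body (76 mm by 178 mm) begins 60 mm behind the grasp point.
Start: joints at [-68.698, 18.312, 89.639, -0, 72.044, -1.146], TCP at [219.569, -531.443, 224.976] pointing down, gripper open.
Joint ranges: [-177.97, 177.97], [-48.28, 115.42], [12.27, 149.76], [-77.06, 257.06], [2.81, 150.46], [-146.56, 146.56]. Speed limits (degrees/s): [147.25, 147.25, 180, 180, 180, 180].

INTERFACE

Orientations are given as [roll, pitch, yaw] about the fixed x, y, z axes, in that order (R = Rz(yaw) Ry(pitch) Rx(roll)).
In Python, from workcell import env, grab_frame, camera_model, models gives the robot as it stands.
- The arm moves only by the shell command python3 -m crank 'ROWS' [FORCE]. ROWS is text: rows parted by semicolons, each of 7 numbers parted by spaces: the closure, from -1 (fully open) to 1 (shut), so that 0 is half open, then the shift along the tool's x, y, z in mm, then the turn, a rotation vector about the tool's x, y, z in degrees. A call has 1 to 10 rows; each row shifts and turns the commanded pose from where the row before left it, along the tool's axes as they then stand; what a row does not reach is not made up. A row lasts 1/8 s, in which the tool goes at most 62.5 mm and 10.7 degrees, less where a joint would pass 70% of its speed; a pose out of reach is approached as far as the arm can. A call is refused whole if a number of a shift passes 62.5 or a number of a turn 10.7, either way. A call with a gripper value outside its range is refused whole. The fingers move at their own pace and stop on an object; FORCE is the grip in N (left out, the last holds). Time passes only in rows, so rows that do not move let the fingers close. It gives the time, the measured TCP pose, the force, the opening and the grip force at its end, in the units of the state.
- env.state(): the state, without advancing time (a new reading comes with each control period).
- grab_frame(name): name is "side" or "top" or "wrist"; returns the picture (384x512x3 uint8, blue, green, red); there is no depth.
- camera_model(name): a dict with "K" (3x3 intrinsics, pixels), "k1" (the pictures are not rectified: a ray, as slopes to the right and down, at radius r is drawn at 1 + k1 r^2 times it, then the intrinsics apply), "R" (3x3) and "t" (3): a world point X has camera coordinates R X + t; the wrist camera has in their place "mount" (4x4, takes a point from camera to tool coordinates, whose origin is the TCP and whose axes are the flange's). Camera axes: x right, y down, z forward; pixel columns grow to the right and rows downward; lengths in mm; the calibration is good to about 2 mm. A picture is of the moment at which its call begins: read the wrist's pose just before it. camera_model takes no time and is no camera call.
- env.job_done(): hands the job in; it is judged then, once.
Trained networks look in the newest picture that a camera, given by its name, has taken for a name from the list of things; names that differ only in an ending like _2 or _b are one class to them, and where a whole thing is asked for, a point or a joint stands for the part that bears it (a point fixed in the world has none). Each returns a list of dicts, best first, with "p" (0 to 1); they miss things now and then, are a little off and sometimes report something else, mostly with a low value. They report only what shows in the picture. A call takes as long as a camera call. They do not tell look-alikes from the thing itself.
- models.search_frame(name, camera): "point" ([x, y, z] in mm, in world coordinates, good to about 4 mm: the middle of the surface that is visible of it).
The state is a dict: "time_s": time; "qpos": joint angles; "qvel": joint speeds; "effort": joint torques, N m; "ee_pos": TCP position; "ee_rot": TCP orientation; "force": force on the tool from outside, world axes, zero at the start; "torque": the same for the moment, N m; "gripper_width": finger opening in mm; "gripper_force": force on a finger pad.
Only numpy, scipy, OpenCV 4.12 (cv2) and the standard library are available. Lean on these libraries where they do the work, as an engineer would, in place of code of your own. Each camera call takes 0.05 s, during which the arm holds its last target. There are 200 camera calls.

TASK

Fit the filter cartridge into the bayonet collar of the filter station: find the slots with its two lugs, push it down against the spring, turn it a quarter turn clockwise (seen from above) and let it spring up into its locked seat, then let go. Work gently, the lugs and the collar are brittle, and leave the other things on the bench where they are.

Things in the scene. Friction and masses are not known exactly. Their poses are not given: they have to be found in the camera images.
- cartridge: Filter cartridge, loose, upright on the worktop, 86 mm tall, 0.10 to 0.20 kg. Origin at the centre of its underside, z up its axis. White round barrel 36 mm in diameter (z 0 to 50 mm), foot tapered to 29 mm over the lowest 5 mm; grey ribbed cap above. Two lugs stick out along its own +x and -x. It and the collar are brittle: over 40 N between them, pressing or turning, breaks them.
- cap_middle (a point): On the cartridge's axis, 68 mm above its underside, mid-height of the round ribbed cap (z 50 to 86 mm, 42 mm in diameter, 43 mm over the ribs), to be gripped at any angle. A white bar on the cap's top lies along the line of the lugs.
- lugs_middle (a point): On the cartridge's axis, 12 mm above its underside, level with the axis of its two square steel lugs: 7 mm wide, 7 mm high (z 8.5 to 15.5 mm), opposite each other along the cartridge's x, ends 25 mm from the axis. The lugs are alike: a half turn makes no difference.
- station: Filter station, fixed: grey housing 110 x 120 x 24 mm, hose tails at its back (+x). Origin at the centre of its underside. On its centre a bayonet collar, 66 mm in diameter, z 24 to 54 mm, bore 40 mm. The collar is clamped at an unreported angle: the line through its two slots lies anywhere within 0.8 rad (46 degrees) either side of the station's x. See it from above or feel for it.
- collar_mouth (a point): Centre of the collar's mouth, level with the top of its lip (8 mm thick, z 46 to 54 mm of the station) that has two opposite slots, 32 degrees wide, for the lugs. To feel for them: the foot enters the bore first; lugs rest on the lip when the underside is 8.5 mm below this point; press lightly, turn, and the lugs drop when within about 6 degrees of the slots.
- seat_free (a point): Centre of the top of the spring seat in the collar when free, 38 mm above the station's underside. The cartridge's underside meets it with its lugs still in the slots. It yields 11.5 mm straight down and pushes up with about 3.5 N at first, 10.5 N fully down.
- seat_down (a point): Centre of the seat's top at its hard bottom, 26.5 mm above the station's underside. The lugs are under the lip, free to turn, while the cartridge's underside is 0 to 4 mm above this point. Kept down, it turns only clockwise from above; it locks 84 to 100 degrees from the line of the slots, a hard stop is at 102.
- seat_locked (a point): Where the centre of the cartridge's underside stands when locked, 34.5 mm above the station's underside: turned a quarter and let rise, the spring lifts the lugs 4 mm into notches under the lip. Let go too soon, it stays 4 mm lower than this (lugs under the plain lip) or comes out 3.5 mm higher (in the slots).
- sample_cup_1: sample cup with a screw cap, 49 mm wide, 60 mm tall, loose; origin at the centre of its underside. Bystander.
- petri_1: petri dish with lid, 62 mm wide, 15 mm tall, loose; origin at the centre of its underside. Bystander.
- forceps: steel forceps lying flat, 134 mm long, loose; origin at the middle of its underside. Bystander.
- strip_canister: test strip canister, 44 mm wide, 93 mm tall, loose; origin at the centre of its underside. Bystander.
- stain_bottle: dark stain bottle, 44 mm wide, 94 mm tall, loose; origin at the centre of its underside. Bystander.
Not all that is in view belongs to the job. What is shaped like the cartridge but green is not meant.

How it is judged (in metres and radians):
On the way, in this order (a step that is already met when the one before it is completed fails the run):
1. the cartridge has been lifted off the worktop (height (world z) of cartridge above 0.055 m), for 0.1 s.
2. the cartridge has been pushed down against the spring until its lugs are under the lip (z of cartridge in the frame of station below 0.032 m and horizontal distance between cartridge and collar_mouth below 0.005 m and angle between cartridge's own z axis and vertical below 0.1 rad), for 0.1 s.
At the end, for the whole second after the job is handed in: The cartridge stands upright (within 0.06 rad) in the collar, within 4 mm of its axis, turned a quarter turn from the slots (its lugs within 1.1 rad of the station's y axis) and risen into the locking notches: its underside 32.8 to 36.2 mm above the station's underside; at rest and released (z of cartridge in the frame of station between 0.0328 and 0.0362 m and horizontal distance between cartridge and collar_mouth below 0.004 m and angle between cartridge's own z axis and vertical below 0.06 rad and angle between the x axis of cartridge and the y axis of station, either way round below 1.1 rad and linear speed of cartridge below 0.01 m/s and angular speed of cartridge below 0.1 rad/s); the robot touches nothing.
It fails at once if the cartridge and the station press on each other with more than 40 N (contact force between cartridge and station above 40 N).
It fails at once if a bystander is pushed more than 30 mm from its place (distance of any of sample_cup_1, petri_1, forceps, strip_canister, stain_bottle from where it was at the start of the episode above 0.03 m).
It also fails if it takes over 61 s, if anything falls off the work surface, if the arm or the gripper's body presses on something with over 40 N, if the wrist force passes 120 N, or if a joint passes its speed limit or range.

## Working session

There is one attempt and no reset: what is moved stays moved. The work goes in short steps, Python scripts to look and compute and a shell command to move; the robot and the scene stay as the last step left them, time stands still between calls to the robot, and variables do not carry over. Pictures are saved under pics/ and viewed, at most 13 in all, crops included, and the job is handed in when it is done.

```bash
mkdir -p pics; ls; python3 - <<'E'
from workcell import env, grab_frame, camera_model, models
import cv2, numpy as np
s=env.state(); print({k:np.round(v,2) for k,v in s.items()})
for c in ["top","side"]:
    im=grab_frame(c); cv2.imwrite(f"pics/{c}0.png",im)
    for n in ["cartridge","station","sample_cup_1","petri_1","forceps","strip_canister","stain_bottle"]:
        print(c,n,[(np.round(d["point"]),round(d["p"],2)) for d in models.search_frame(n,c)][:3])
E
```

```text
pics
{'time_s': np.float64(0.0), 'qpos': array([-68.7 ,  18.35,  89.71,  -0.  ,  72.04,  -1.15]), 'qvel': array([-0.01, -0.06,  0.03,  0.03, -0.05, -0.03]), 'effort': array([  0.  , -41.25, -23.2 ,   0.07,   0.05,  -0.  ]), 'ee_pos': array([ 219.4 , -530.98,  224.11]), 'ee_rot': array([-179.9 ,   -0.  ,   22.45]), 'force': array([-0.26,  0.44, -0.46]), 'torque': array([-0.  , -0.03,  0.  ]), 'gripper_force': np.float64(0.0), 'gripper_width': np.float64(91.34)}
top cartridge [(array([571., 430.,  86.]), 0.67), (array([533., 363.,  88.]), 0.63), (array([430., 352.,  84.]), 0.57)]
top station [(array([590., 197.,  25.]), 0.89), (array([432., 354.,  86.]), 0.41)]
top sample_cup_1 [(array([412., 170.,  61.]), 0.62)]
top petri_1 [(array([378.,  31.,  17.]), 0.65)]
top forceps [(array([589., 188.,  22.]), 0.6)]
top strip_canister [(array([452., 480.,  91.]), 0.53)]
top stain_bottle [(array([699., 380.,  60.]), 0.52), (array([429., 356.,  85.]), 0.43)]
side cartridge [(array([563., 432.,  71.]), 0.86), (array([525., 358.,  76.]), 0.81), (array([422., 352.,  82.]), 0.55)]
side station [(array([571., 190.,  24.]), 0.75)]
side sample_cup_1 [(array([402., 170.,  62.]), 0.57)]
side petri_1 [(array([378.,  30.,  17.]), 0.91)]
side forceps []
side strip_canister [(array([435., 485.,  72.]), 0.71), (array([572., 192.,  28.]), 0.16)]
side stain_bottle [(array([692., 382.,  59.]), 0.81), (array([424., 352.,  83.]), 0.59)]
```

```bash
python3 - <<'E'
from workcell import camera_model
for c in ["top","side","wrist"]: print(camera_model(c))
E
```

```text
{'K': array([[371.67493614,   0.        , 252.0213913 ],
       [  0.        , 371.67493614, 187.76095862],
       [  0.        ,   0.        ,   1.        ]]), 'k1': -0.009124666645032902, 'R': array([[ 0.00317441, -0.99993696, -0.01076989],
       [-0.99095526, -0.00170068, -0.1341819 ],
       [ 0.13415513,  0.01109843, -0.99089819]]), 't': array([ 179.4642404 ,  551.57784408, 1207.39445246])}
{'K': array([[397.28017822,   0.        , 257.11897373],
       [  0.        , 397.28017822, 191.77015288],
       [  0.        ,   0.        ,   1.        ]]), 'k1': 0.013277015872749544, 'R': array([[ 0.15902499, -0.98723633, -0.00868837],
       [-0.8611196 , -0.13439485, -0.49031731],
       [ 0.48289139,  0.08545443, -0.87150069]]), 't': array([ 90.3521127 , 516.81194005, 870.61826318])}
{'K': array([[304.48992066,   0.        , 255.19548657],
       [  0.        , 304.48992066, 192.17190093],
       [  0.        ,   0.        ,   1.        ]]), 'k1': -0.04104254638266295, 'mount': array([[ 3.92589989e-04, -9.62825442e-01, -2.70124071e-01,
         7.61538196e+01],
       [ 9.99999919e-01,  3.52913227e-04,  1.95451382e-04,
         9.91246901e-02],
       [-9.28552057e-05, -2.70124126e-01,  9.62825502e-01,
        -1.59735427e+02],
       [ 0.00000000e+00,  0.00000000e+00,  0.00000000e+00,
         1.00000000e+00]])}
```

View pics/top0.png

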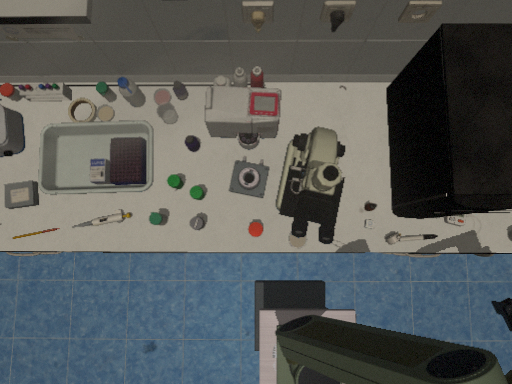

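The top view shows the station at about (249,178) and the microscope at (315,175). The grey cap with a white bar, the likely cartridge, is at (197,222), and green look-alikes are at (175,181) and (197,192). I'll zoom in with both cameras.

```bash
python3 - <<'E'
import cv2, numpy as np
a=cv2.imread("pics/top0.png")[130:250,140:290]; b=cv2.imread("pics/side0.png")
cv2.imwrite("pics/topc.png",cv2.resize(a,None,fx=5,fy=5,interpolation=cv2.INTER_CUBIC))
cv2.imwrite("pics/sidec.png",cv2.resize(b,None,fx=1.5,fy=1.5,interpolation=cv2.INTER_CUBIC))
E
```

```text
(no output)
```

View pics/topc.png

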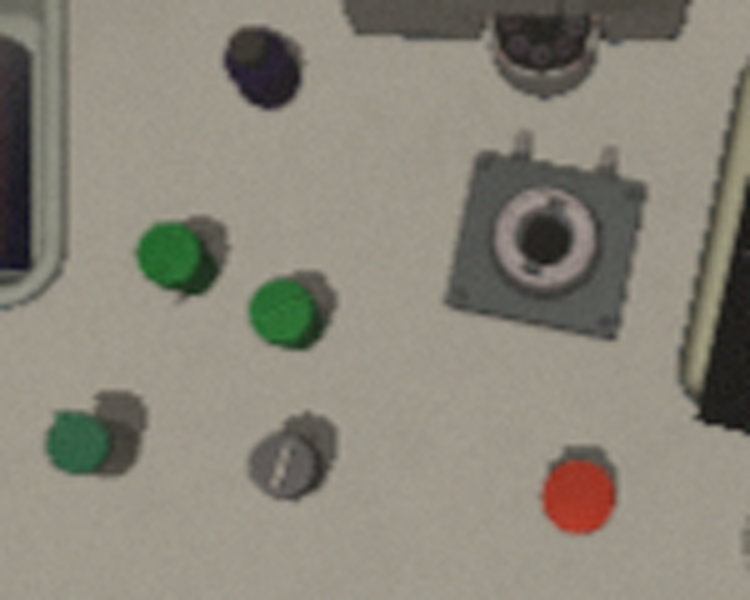

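View pics/sidec.png

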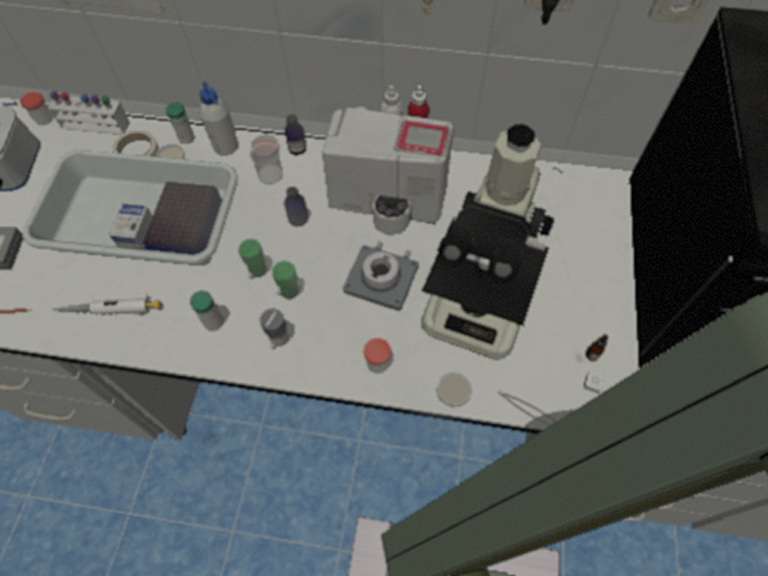

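Image contents (topc crop): the cartridge cap is at crop (285,463) with its bar running (290,443)→(280,485). The collar is centred at (545,238), with dark slots at (553,203) and (533,268). The side view confirms that the grey one is the cartridge.

```bash
cat > h.py <<'E'
import numpy as np, cv2
from scipy.spatial.transform import Rotation as Ro
from workcell import env, grab_frame, camera_model, models
def pose(): 
    s=env.state(); T=np.eye(4); T[:3,:3]=Ro.from_euler("xyz",s["ee_rot"],degrees=True).as_matrix(); T[:3,3]=s["ee_pos"]; return T
def cam(c,T=None):
    m=camera_model(c)
    if c=="wrist":
        W=T@m["mount"]; R=W[:3,:3]; o=W[:3,3]   # cam->world
    else: R=np.array(m["R"]).T; o=-R@m["t"]
    return m,R,o
def px2w(c,uv,z,T=None):
    m,R,o=cam(c,T); K=m["K"]; out=[]
    for u,v in np.atleast_2d(uv):
        d=np.array([(u-K[0,2])/K[0,0],(v-K[1,2])/K[1,1]]); x=d.copy()
        for _ in range(10): x=d/(1+m["k1"]*(x@x))
        r=R@np.array([*x,1]); out.append(o+r*(z-o[2])/r[2])
    return np.array(out)
E
python3 - <<'E'
from h import *
f=lambda p:[(140+p[0]/5,130+p[1]/5)]
print("cap",px2w("top",f((287,464)),86),"bar",px2w("top",[f(p)[0] for p in((291,443),(280,486))],86))
print("mouth",px2w("top",f((545,238)),54),"slots",px2w("top",[f(p)[0] for p in((553,203),(533,268))],54))
print("housing corners",px2w("top",[f(p)[0] for p in((483,152),(645,184),(615,338),(448,302))],24).round())
print("scope left, bottom crop", px2w("top",[(290,145),(278,208),(310,130)],0).round(), px2w("top",[(290,145),(315,130)],250).round())
print("analyser front top/bottom", px2w("top",[(243,120)],200).round(),px2w("top",[(243,138)],0).round(), px2w("top",[(249,148)],60).round())
print("side scope", px2w("side",[(430/1.5,310/1.5),(460/1.5,200/1.5)],0).round(), px2w("side",[(460/1.5,205/1.5)],100).round())
E
```

```text
cap [[431.6881793  353.98271586  86.        ]] bar [[445.05190522 351.72771318  86.        ]
 [417.7240965  358.12996046  86.        ]]
mouth [[583.0225407  190.77863687  54.        ]] slots [[606.63429644 185.55206069  54.        ]
 [562.87325796 198.64666226  54.        ]]
housing corners [[648. 234.  24.]
 [625. 123.  24.]
 [520. 144.  24.]
 [544. 257.  24.]]
scope left, bottom crop [[708.  49.   0.]
 [486.  92.   0.]
 [762. -22.   0.]] [[644.  72. 250.]
 [688.   1. 250.]]
analyser front top/bottom [[733. 207. 200.]] [[733. 214.   0.]] [[682. 191.  60.]]
side scope [[536.  92.   0.]
 [807.  62.   0.]] [[716.  63. 100.]]
```

```bash
python3 - <<'E'
from h import *
def tri(a,b):
    ls=[]
    for c,p in(("top",a),("side",b)):
        o=cam(c)[2]; d=px2w(c,[p],0)[0]-o; d/=np.linalg.norm(d); ls.append((o,d))
    A=sum(np.eye(3)-np.outer(d,d) for o,d in ls); b=sum((np.eye(3)-np.outer(d,d))@o for o,d in ls); return np.linalg.solve(A,b).round()
print("post",tri((331,175),(347,90))); print("eyes?",tri((298,228),(452/1.5,253/1.5)),tri((327,235),(503/1.5,268/1.5)))
print("front bottom base side", px2w("side",[(424/1.5,330/1.5),(505/1.5,355/1.5)],0).round(), "eyes at 0/300",px2w("top",[(298,235),(327,240)],300).round(),px2w("top",[(298,235)],0).round())
print("plate corner",tri((281,213),(426/1.5,277/1.5)),tri((343,180),(545/1.5,240/1.5)))
a=cv2.imread("pics/top0.png")[115:250,265:355]; b=cv2.imread("pics/side0.png")[75:245,275:375]
a=cv2.resize(a,(375,562));b=cv2.resize(b,(331,562)); cv2.imwrite("pics/scope.png",np.hstack([a,b]))
E
```

```text
post [515.  12. 502.]
eyes? [407.  71. 405.] [391.   8. 412.]
front bottom base side [[493.  98.   0.]
 [466. -55.   0.]] eyes at 0/300 [[392.  58. 300.]
 [380. -17. 300.]] [[395.  25.   0.]]
plate corner [451. 101. 265.] [542. -68. 267.]
```

View pics/scope.png

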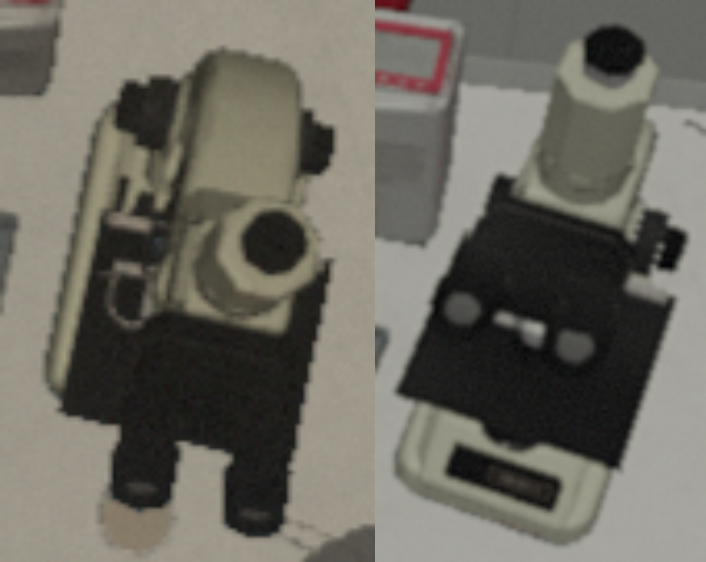

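The microscope has eyepieces at z≈400 near x≈390 and a post at z≈500. I'll raise the arm first, then swing over at a small radius.

```bash
python3 -m crank '-1 0 0 -50 0 0 0;-1 0 0 -50 0 0 0;-1 0 0 -50 0 0 0;-1 0 0 -50 0 0 0;-1 0 0 -50 0 0 0;-1 0 0 0 0 0 0' 20; python3 -c "
from h import *
s=env.state();print(s['qpos'])"
```

```text
time_s: 1.55
ee_pos: [219.8, -532.1, 479.4]
ee_rot: [179.5, 0.0, 22.4]
force: [0.2, -0.2, 0.2]
gripper_width: 91.2
gripper_force: 0.0
[-6.86988786e+01  1.62876800e+01  5.70115574e+01  2.53852408e-03
  1.06167490e+02 -1.14477758e+00]
```

```bash
python3 -m crank '-1 31 -45 0 0 0 0;-1 31 -45 0 0 0 0;-1 31 -45 0 0 0 0;-1 31 -45 0 0 0 0;-1 31 -45 0 0 0 0;-1 31 -45 0 0 0 0;-1 31 -45 0 0 0 0;-1 31 -45 0 0 0 0;-1 31 -45 0 0 0 0;-1 31 -45 0 0 0 0' 20
```

```text
time_s: 2.8
ee_pos: [333.8, 4.6, 473.8]
ee_rot: [-180.0, 0.1, 22.4]
force: [1.1, -0.9, -0.9]
gripper_width: 91.4
gripper_force: 0.0
```

```bash
python3 -m crank '-1 37 -47 0 0 0 0;-1 37 -47 0 0 0 0;-1 37 -47 0 0 0 0;-1 37 -47 0 0 0 0;-1 37 -47 0 0 0 0;-1 36 -47 0 0 0 0;-1 0 0 0 0 0 -10.5;-1 0 0 0 0 0 -10.5;-1 0 0 0 0 0 -10.5;-1 0 0 0 0 0 -10.5'
python3 -m crank '-1 0 0 20 0 0 -10.3;-1 0 0 30 0 0 -10.3;-1 0 0 30 0 0 -10.3;-1 0 0 30 0 0 -10.3;-1 0 0 30 0 0 -10.3;-1 0 0 30 0 0 -10.3;-1 0 0 30 0 0 -10.3;-1 0 0 20 0 0 -10.3;-1 0 0 10 0 0 -10.3;-1 0 0 0 0 0 -10.3'
python3 -m crank '-1 0 0 0 0 0 0;-1 0 0 0 0 0 0'
python3 - <<'E'
from h import *
T=pose(); im=grab_frame("wrist"); cv2.imwrite("pics/w1.png",im); np.save("w1.npy",T)
print([(np.round(d["point"]),round(d["p"],2)) for d in models.search_frame("cartridge","wrist")])
E
```

```text
time_s: 4.05
ee_pos: [430.6, 347.8, 473.4]
ee_rot: [-179.9, 0.1, 64.8]
force: [-0.5, -1.0, -0.3]
gripper_width: 91.4
gripper_force: 0.0
time_s: 5.3
ee_pos: [429.6, 346.9, 242.4]
ee_rot: [-179.8, -0.2, 167.8]
force: [0.4, -1.2, 0.0]
gripper_width: 91.2
gripper_force: 0.0
time_s: 5.55
ee_pos: [430.5, 347.7, 244.5]
ee_rot: [-180.0, -0.0, 167.3]
force: [0.8, 0.2, 0.3]
gripper_width: 91.1
gripper_force: 0.0
[(array([431., 363.,  89.]), 0.87), (array([519., 364.,  75.]), 0.75), (array([561., 420.,  12.]), 0.46), (array([442., 483.,  90.]), 0.27)]
```

View pics/w1.png

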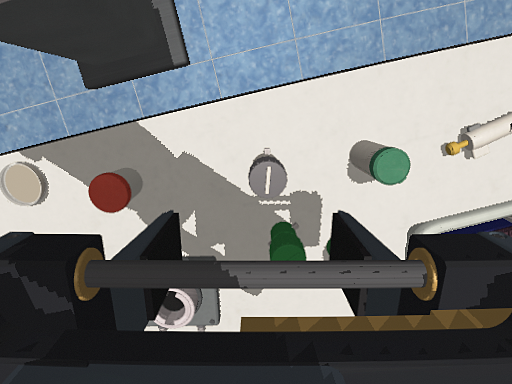

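The wrist view shows the cartridge cap at about (268,177), with its bar from (268,166) to (268,194) and a lug at (267,152). A green look-alike is at (287,243).

```bash
python3 - <<'E'
from h import *
T=np.load("w1.npy"); im=cv2.imread("pics/w1.png")
p=px2w("wrist",[(268,177),(268,166),(268,194)],86,T); print(p.round(1)); d=p[2]-p[1]; print("bar",np.degrees(np.arctan2(d[1],d[0])))
print("lug",px2w("wrist",[(267,151)],12,T))
g=im[130:215,225:310]; h=cv2.cvtColor(g,cv2.COLOR_BGR2HSV)
m=((h[...,1]<40)&(h[...,2]>60)&(h[...,2]<150)).astype(np.uint8)
n,l,s,c=cv2.connectedComponentsWithStats(m); print([(s[i].tolist(),(c[i]+[225,130]).round(1)) for i in range(1,n) if s[i][4]>40])
w=(h[...,2]>150).astype(np.uint8)
cv2.imwrite("pics/w1c.png",cv2.resize(g,None,fx=6,fy=6))
E
```

```text
[[429.5 361.7  86. ]
 [417.8 364.2  86. ]
 [448.  357.7  86. ]]
bar -12.0317031998816
lug [[412.67307238 366.93702384  12.        ]]
[([0, 21, 85, 64, 2844], array([264.7, 191.7]))]
```

View pics/w1c.png

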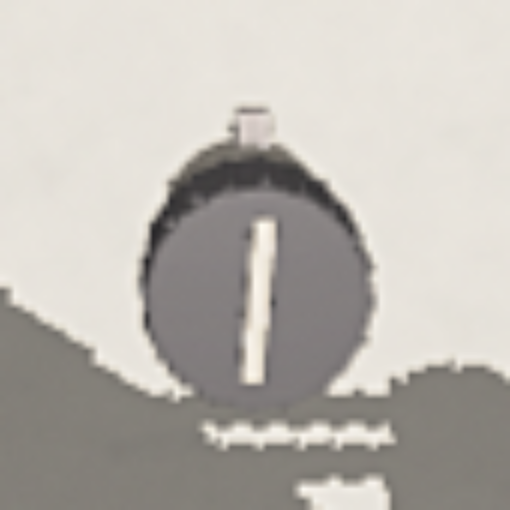

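The crop shows the top face centred at crop (259,298), with the bar from (263,220) to (253,383).

```bash
python3 - <<'E'
from h import *
T=np.load("w1.npy"); f=lambda p:(225+p[0]/6,130+p[1]/6)
p=px2w("wrist",[f(q) for q in[(259,298),(263,220),(253,383),(258,190),(145,290),(374,295)]],86,T); print(p.round(1)); d=p[2]-p[1]; print("bar",np.degrees(np.arctan2(d[1],d[0])),np.mean(p[1:3],0))
l=px2w("wrist",[f((252,108)),f((252,140))],15.5,T);print("lug",l)
print(T[:3,:3].T@(p[0]-T[:3,3]))
E
```

```text
[[432.4 361.2  86. ]
 [418.7 364.9  86. ]
 [447.7 356.9  86. ]
 [413.3 365.1  86. ]
 [426.5 341.7  86. ]
 [436.4 381.4  86. ]]
bar -15.451685225583734 [433.19668783 360.86921911  86.        ]
lug [[408.4221214  367.71772397  15.5       ]
 [415.09797178 366.28664534  15.5       ]]
[  1.04802251  13.75246788 158.45655649]
```

```bash
python3 -m crank '-1 0 5 30 0 0 0;-1 0 5 40 0 0 0;-1 0 0 40 0 0 2.3;-1 0 0 0 0 0 0;-1 0 0 0 0 0 0'
python3 - <<'E'
from h import *
T=pose(); im=grab_frame("wrist"); cv2.imwrite("pics/w2.png",im); np.save("w2.npy",T)
print(T.round(2))
print([(np.round(d["point"]),round(d["p"],2)) for d in models.search_frame("cartridge","wrist")])
E
```

```text
time_s: 6.28
ee_pos: [433.9, 358.2, 136.4]
ee_rot: [179.9, 0.1, 165.1]
force: [-0.1, -0.1, 0.0]
gripper_width: 91.4
gripper_force: 0.0
[[-9.7000e-01  2.6000e-01  0.0000e+00  4.3386e+02]
 [ 2.6000e-01  9.7000e-01  0.0000e+00  3.5825e+02]
 [-0.0000e+00  0.0000e+00 -1.0000e+00  1.3640e+02]
 [ 0.0000e+00  0.0000e+00  0.0000e+00  1.0000e+00]]
[(array([520., 366.,  81.]), 0.83)]
```

View pics/w2.png

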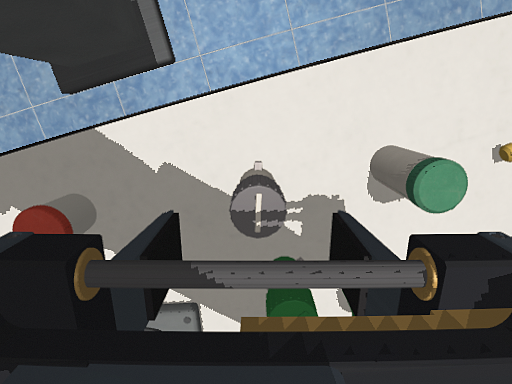

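The wrist view shows the cap top at about (258,210), spanning columns 230–286, with the bar vertical at column 258. It is centred between the fingers.

```bash
python3 - <<'E'
from h import *
T=np.load("w2.npy")
p=px2w("wrist",[(258,210),(230,210),(286,210),(258.5,195),(257.5,231)],86,T); print(p.round(1)); d=p[4]-p[3]; print("bar",np.degrees(np.arctan2(d[1],d[0])))
print((p-T[:3,3])@T[:3,:3])
E
```

```text
[[430.7 361.2  86. ]
 [425.5 341.4  86. ]
 [436.  380.9  86. ]
 [419.8 364.4  86. ]
 [446.6 356.6  86. ]]
bar -16.185278534834
[[  3.85533108   1.90809333  50.39909645]
 [  3.85511042 -18.49735986  50.35926029]
 [  3.84600711  22.32444061  50.43896896]
 [ 15.24074736   2.23415957  50.38172958]
 [-12.65068498   1.58498592  50.42456616]]
```

```bash
python3 -m crank '-1 2.5 2 35 0 0 0;-1 0 0 30 0 0 0;-1 0 0 10 0 0 0;-1 0 0 0 0 0 0;1 0 0 0 0 0 0;1 0 0 0 0 0 0;1 0 0 0 0 0 0;1 0 0 0 0 0 0;1 0 0 0 0 0 0;1 0 0 0 0 0 0' 35
```

```text
time_s: 7.62
ee_pos: [431.1, 360.2, 59.9]
ee_rot: [-180.0, 0.0, 165.1]
force: [0.5, -0.4, -0.0]
gripper_width: 41.4
gripper_force: 35.0
```

```bash
python3 -m crank '1 0 0 -30 0 0 0;1 0 0 -50 0 0 0;1 0 0 -55 0 0 0;1 0 0 -55 0 0 0;1 -39.5 -24.7 0 0 0 0;1 -39.5 -24.7 0 0 0 0;1 -39.5 -24.7 0 0 0 0;1 -39.5 -24.7 0 0 0 0;1 -39.5 -24.7 0 0 0 0;1 0 0 0 0 0 0'
python3 -m crank '1 0 0 0 0 0 0;1 0 0 0 0 0 0'
python3 - <<'E'
from h import *
T=pose(); im=grab_frame("wrist"); cv2.imwrite("pics/w3.png",im); np.save("w3.npy",T)
print(T.round(2))
print([(np.round(d["point"]),round(d["p"],2)) for d in models.search_frame("collar_mouth","wrist")])
cv2.imwrite("pics/w3c.png",cv2.resize(im[100:300,130:390],None,fx=3,fy=3,interpolation=cv2.INTER_CUBIC))
E
```

```text
time_s: 8.88
ee_pos: [591.9, 187.6, 248.9]
ee_rot: [-179.9, -0.0, 164.9]
force: [-1.2, 1.3, -1.4]
gripper_width: 41.6
gripper_force: 35.0
time_s: 9.12
ee_pos: [589.5, 191.1, 249.9]
ee_rot: [-180.0, -0.0, 165.2]
force: [-0.2, -1.0, -0.5]
gripper_width: 41.9
gripper_force: 35.0
[[-9.7000e-01  2.6000e-01 -0.0000e+00  5.8951e+02]
 [ 2.6000e-01  9.7000e-01  0.0000e+00  1.9107e+02]
 [ 0.0000e+00 -0.0000e+00 -1.0000e+00  2.4988e+02]
 [ 0.0000e+00  0.0000e+00  0.0000e+00  1.0000e+00]]
[(array([575., 203.,  23.]), 0.91), (array([465., 478.,  12.]), 0.49)]
```

View pics/w3c.png

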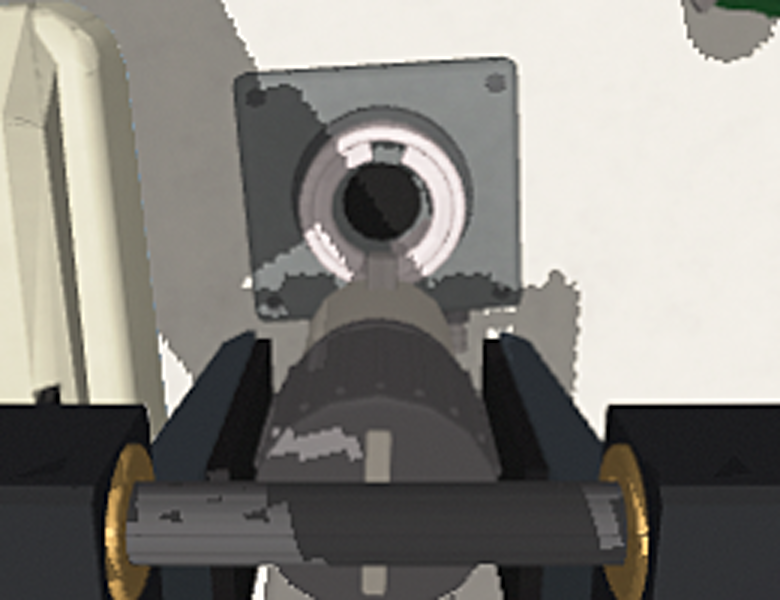

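The w3c crop shows the collar rim with its left edge at (300,200), right edge at (468,200) and near edge at (384,122). The slot centre is at about (386,152). The held cartridge's lug is at (382,262) and its bar at column 376.

```bash
python3 - <<'E'
from h import *
T=np.load("w3.npy"); f=lambda p:(130+p[0]/3,100+p[1]/3)
tl=lambda P:(P-T[:3,3])@T[:3,:3]
g=lambda q,z:tl(px2w("wrist",[f(a) for a in q],z,T))[:,:2].round(1)
print("rim", g([(300,205),(468,205),(384,122),(468,190),(325,146),(443,146)],54).tolist())
print("slot c/l/r",g([(387,152),(370,152),(404,152)],54).tolist())
print("housing corners",px2w("wrist",[f(p) for p in[(236,75),(516,60),(521,300),(258,320)]],24,T).round(1).tolist())
z0=T[2,3]-60
print("lug end",g([(367,250),(398,250)],z0+15.5).tolist()); print("bar",g([(378,432),(374,594)],z0+86).tolist(),"foot sides", g([(310,340),(450,340)],z0+12).tolist())
E
```

```text
rim [[6.0, -30.1], [6.0, 36.4], [38.6, 3.1], [12.1, 36.2], [29.3, -19.9], [29.4, 26.0]]
slot c/l/r [[27.0, 4.3], [27.0, -2.4], [27.0, 10.9]]
housing corners [[521.6, 149.0, 24.0], [545.1, 262.4, 24.0], [646.8, 242.2, 24.0], [626.2, 127.1, 24.0]]
lug end [[25.3, -2.1], [25.3, 5.0]]
bar [[12.9, 0.3], [-17.1, -0.4]] foot sides [[2.1, -15.9], [2.1, 17.8]]
```

```bash
python3 -m crank '1 6 2.5 20 0 0 1.7;1 0 0 40 0 0 0;1 0 0 40 0 0 0;1 0 0 30 0 0 0;1 0 0 0 0 0 0;1 0 0 0 0 0 0'
python3 - <<'E'
from h import *
T=pose(); im=grab_frame("wrist"); cv2.imwrite("pics/w4.png",im); np.save("w4.npy",T)
print(T[:3,3].round(1), env.state()["force"])
cv2.imwrite("pics/w4c.png",cv2.resize(im[140:300,150:370],None,fx=3.5,fy=3.5,interpolation=cv2.INTER_CUBIC))
E
```

```text
time_s: 9.98
ee_pos: [586.0, 194.8, 121.4]
ee_rot: [179.9, 0.1, 163.5]
force: [0.2, 0.6, -0.7]
gripper_width: 41.5
gripper_force: 35.0
[586.  194.8 121.4] [ 0.28372183  0.61195177 -0.55567862]
```

View pics/w4c.png

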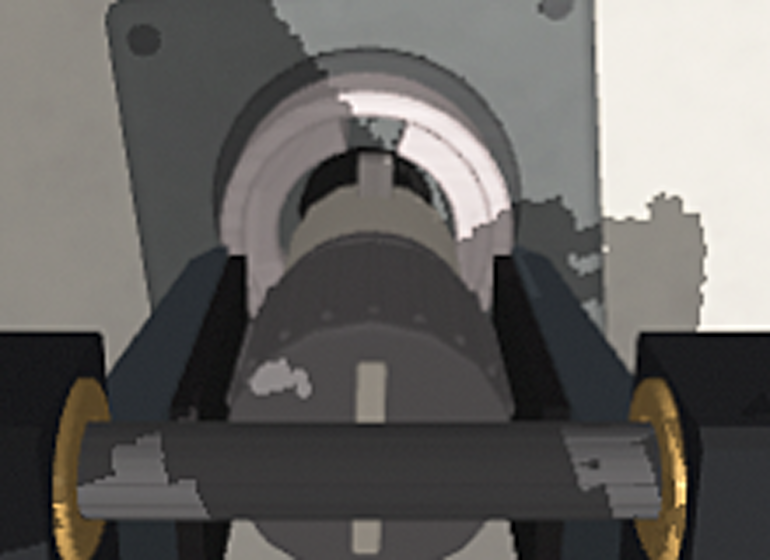

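The lug at column 376 lines up with the slot (345–406). The collar rim spans columns 220–513 and the cartridge axis is at about column 374. Now checking the offsets numerically.

```bash
python3 - <<'E'
from h import *
T=np.load("w4.npy"); f=lambda p:(150+p[0]/3.5,140+p[1]/3.5)
tl=lambda P:(P-T[:3,3])@T[:3,:3]
g=lambda q,z:tl(px2w("wrist",[f(a) for a in q],z,T))[:,:2].round(1).tolist()
print("rim", g([(220,215),(513,215),(367,73),(367,90),(260,122),(470,122)],54))
print("slot outer l/r, inner",g([(345,122),(406,122),(350,150),(400,150)],54))
z0=T[2,3]-60
print("lug",g([(358,155),(393,155)],z0+15.5),"barrel",g([(286,245),(461,245)],z0+40),"bar",g([(372,365),(366,552)],z0+86))
E
```

```text
rim [[5.1, -33.2], [5.1, 32.2], [37.1, -0.4], [33.4, -0.4], [26.3, -23.7], [26.3, 22.0]]
slot outer l/r, inner [[26.3, -5.2], [26.3, 8.1], [20.0, -4.1], [20.0, 6.8]]
lug [[24.7, -2.2], [24.7, 4.8]] barrel [[14.3, -14.8], [14.3, 16.4]] bar [[12.8, 0.4], [-17.0, -0.4]]
```

```bash
python3 -m crank '1 2 -0.8 5 0 0 3;1 0 0 6 0 0 0;1 0 0 0 0 0 0;1 0 0 0 0 0 0'
python3 -m crank '1 0 0 2.5 0 0 0;1 0 0 0 0 0 0;1 0 0 0 0 0 0'
```

```text
time_s: 10.52
ee_pos: [583.3, 194.0, 109.4]
ee_rot: [180.0, 0.0, 160.5]
force: [-0.2, 0.1, -0.3]
gripper_width: 41.5
gripper_force: 35.0
time_s: 10.9
ee_pos: [583.0, 193.9, 106.4]
ee_rot: [-180.0, 0.0, 160.5]
force: [-1.4, -0.2, 0.1]
gripper_width: 41.6
gripper_force: 35.0
```

```bash
python3 -m crank '1 0 0 2 0 0 0;1 0 0 0 0 0 0;1 0 0 0 0 0 0'; python3 -m crank '1 0 0 2 0 0 0;1 0 0 0 0 0 0;1 0 0 0 0 0 0'
```

```text
time_s: 11.28
ee_pos: [583.0, 193.9, 104.4]
ee_rot: [-180.0, 0.0, 160.5]
force: [-0.5, 0.6, -0.0]
gripper_width: 41.8
gripper_force: 35.0
time_s: 11.65
ee_pos: [583.0, 193.9, 102.4]
ee_rot: [-180.0, 0.0, 160.4]
force: [0.3, -0.6, 0.1]
gripper_width: 41.4
gripper_force: 35.0
```

```bash
python3 -m crank '1 0 0 2 0 0 0;1 0 0 2 0 0 0;1 0 0 0 0 0 0;1 0 0 0 0 0 0'; python3 -m crank '1 0 0 2 0 0 0;1 0 0 0 0 0 0;1 0 0 0 0 0 0'
```

```text
time_s: 12.15
ee_pos: [583.1, 193.9, 98.4]
ee_rot: [-180.0, 0.0, 160.4]
force: [0.6, -0.0, -0.9]
gripper_width: 41.3
gripper_force: 35.0
time_s: 12.52
ee_pos: [583.3, 194.0, 96.9]
ee_rot: [180.0, 0.0, 160.4]
force: [-0.9, -0.5, 3.0]
gripper_width: 41.3
gripper_force: 35.0
```

```bash
python3 -m crank '1 0 0 2 0 0 0;1 0 0 2 0 0 0;1 0 0 0 0 0 0;1 0 0 0 0 0 0'; python3 -m crank '1 0 0 2 0 0 0;1 0 0 2 0 0 0;1 0 0 0 0 0 0;1 0 0 0 0 0 0'
```

```text
time_s: 13.02
ee_pos: [583.3, 194.0, 92.7]
ee_rot: [180.0, 0.0, 160.4]
force: [-0.5, -0.3, 4.7]
gripper_width: 41.7
gripper_force: 35.0
time_s: 13.52
ee_pos: [583.3, 194.0, 89.2]
ee_rot: [180.0, 0.1, 160.5]
force: [-2.0, -0.2, 7.2]
gripper_width: 41.6
gripper_force: 35.0
```

```bash
python3 -m crank '1 0 0 1.5 0 0 0;1 0 0 0 0 0 0;1 0 0 0 0 0 0;1 0 0 0 0 0 0'; python3 -c "
from h import *
import time
print(env.state()['force'],env.state()['torque'],env.state()['ee_pos'])"
```

```text
time_s: 14.02
ee_pos: [583.4, 194.0, 87.8]
ee_rot: [180.0, 0.1, 160.4]
force: [-1.2, -0.6, 8.3]
gripper_width: 41.3
gripper_force: 35.0
[-1.22760352 -0.63109288  8.33915511] [-0.14049811  0.13923872 -0.01053574] [583.35751384 193.9898375   87.82832595]
```

```bash
python3 -m crank '1 0 0 0.6 0 0 0;1 0 0 0 0 0 4;1 0 0 0 0 0 4;1 0 0 0 0 0 4;1 0 0 0 0 0 4;1 0 0 0 0 0 0'; python3 -c "
from h import *
print(env.state()['force'],env.state()['torque'],env.state()['ee_pos'])"
```

```text
time_s: 14.78
ee_pos: [584.3, 194.2, 87.6]
ee_rot: [179.8, 0.1, 144.4]
force: [0.3, -0.4, 8.3]
gripper_width: 41.3
gripper_force: 35.0
[ 0.32905302 -0.40690791  8.28177364] [-0.09384105 -0.11236427 -0.07499684] [584.33877901 194.21688648  87.62022685]
```

```bash
python3 -m crank '1 0 0 0 0 0 6;1 0 0 0 0 0 6;1 0 0 0 0 0 6;1 0 0 0 0 0 6;1 0 0 0 0 0 6;1 0 0 0 0 0 6;1 0 0 0 0 0 0'; python3 -c "
from h import *
print(env.state()['torque'])"
```

```text
time_s: 15.65
ee_pos: [584.4, 194.2, 87.6]
ee_rot: [179.8, 0.0, 108.4]
force: [0.3, -1.0, 7.7]
gripper_width: 41.6
gripper_force: 35.0
[-0.13853755 -0.12318019 -0.00132405]
```

```bash
python3 -m crank '1 0 0 0 0 0 6;1 0 0 0 0 0 6;1 0 0 0 0 0 6;1 0 0 0 0 0 6;1 0 0 0 0 0 6;1 0 0 0 0 0 0;1 0 0 0 0 0 0'; python3 - <<'E'
from h import *
print(env.state()['torque'])
im=grab_frame("top"); cv2.imwrite("pics/t5.png",im)
T=pose();np.save("w5.npy",T); im=grab_frame("wrist")
cv2.imwrite("pics/w5c.png",cv2.resize(im[140:300,150:370],None,fx=3.5,fy=3.5,interpolation=cv2.INTER_CUBIC))
E
```

```text
time_s: 16.52
ee_pos: [584.3, 194.2, 87.6]
ee_rot: [179.8, -0.1, 78.4]
force: [-0.1, -0.6, 8.0]
gripper_width: 41.5
gripper_force: 35.0
[-0.12773602 -0.04137603 -0.00472339]
```

View pics/w5c.png

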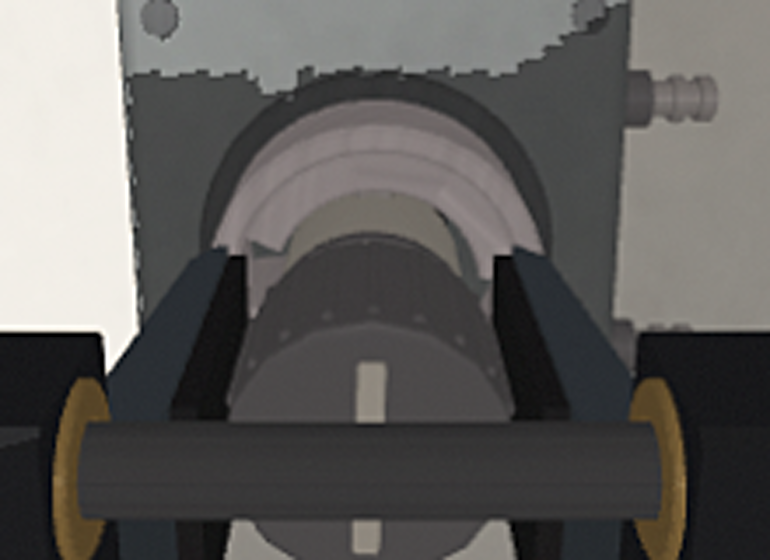

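The bar is still aligned with the jaws, and the lugs are under the lip. I'll turn the last 10° and rise gently.

```bash
python3 -m crank '1 0 0 0 0 0 5;1 0 0 0 0 0 5;1 0 0 0 0 0 0;1 0 0 0 0 0 0';python3 -m crank '1 0 0 -2 0 0 0;1 0 0 -2 0 0 0;1 0 0 0 0 0 0;1 0 0 0 0 0 0'; python3 -c "
from h import *
print(env.state()['torque'])";python3 -m crank '1 0 0 -1.5 0 0 0;1 0 0 0 0 0 0;1 0 0 0 0 0 0'
```

```text
time_s: 17.12
ee_pos: [584.3, 194.2, 87.6]
ee_rot: [179.8, -0.1, 68.4]
force: [0.4, -0.6, 8.0]
gripper_width: 41.6
gripper_force: 35.0
time_s: 17.62
ee_pos: [584.3, 194.2, 91.2]
ee_rot: [179.8, -0.1, 68.4]
force: [0.8, -0.9, 5.8]
gripper_width: 41.3
gripper_force: 35.0
[-0.13390415 -0.15010156  0.01860718]
time_s: 18.0
ee_pos: [584.3, 194.2, 92.6]
ee_rot: [179.8, -0.1, 68.4]
force: [1.9, -0.3, 5.7]
gripper_width: 41.1
gripper_force: 35.0
```

```bash
python3 -m crank '1 0 0 -1 0 0 0;1 0 0 0 0 0 0;1 0 0 0 0 0 0';python3 -m crank '1 0 0 -1 0 0 0;1 0 0 0 0 0 0;1 0 0 0 0 0 0'
```

```text
time_s: 18.38
ee_pos: [584.2, 194.1, 93.3]
ee_rot: [179.9, -0.1, 68.5]
force: [2.4, 0.5, 5.7]
gripper_width: 41.6
gripper_force: 35.0
time_s: 18.75
ee_pos: [584.0, 194.1, 94.2]
ee_rot: [179.9, -0.1, 68.5]
force: [4.1, -0.2, 4.0]
gripper_width: 41.4
gripper_force: 35.0
```

```bash
python3 -m crank '-1 0 0 0 0 0 0;-1 0 0 0 0 0 0;-1 0 0 0 0 0 0;-1 0 0 0 0 0 0;-1 0 0 0 0 0 0;-1 0 0 -30 0 0 0;-1 0 0 -40 0 0 0;-1 0 0 -50 0 0 0;-1 0 0 0 0 0 0;-1 0 0 0 0 0 0'
python3 - <<'E'
from h import *
T=pose(); im=grab_frame("wrist"); cv2.imwrite("pics/w6.png",im); np.save("w6.npy",T); print(T[:3,3],env.state()["force"])
cv2.imwrite("pics/w6c.png",cv2.resize(im[100:300,130:390],None,fx=3,fy=3,interpolation=cv2.INTER_CUBIC))
E
```

```text
time_s: 20.0
ee_pos: [582.5, 193.8, 213.4]
ee_rot: [-180.0, 0.0, 68.4]
force: [-0.2, -0.2, -1.0]
gripper_width: 91.3
gripper_force: 0.0
[582.54506802 193.77281552 213.38864275] [ 0.68063044 -0.44469857 -0.70678339]
```

View pics/w6c.png

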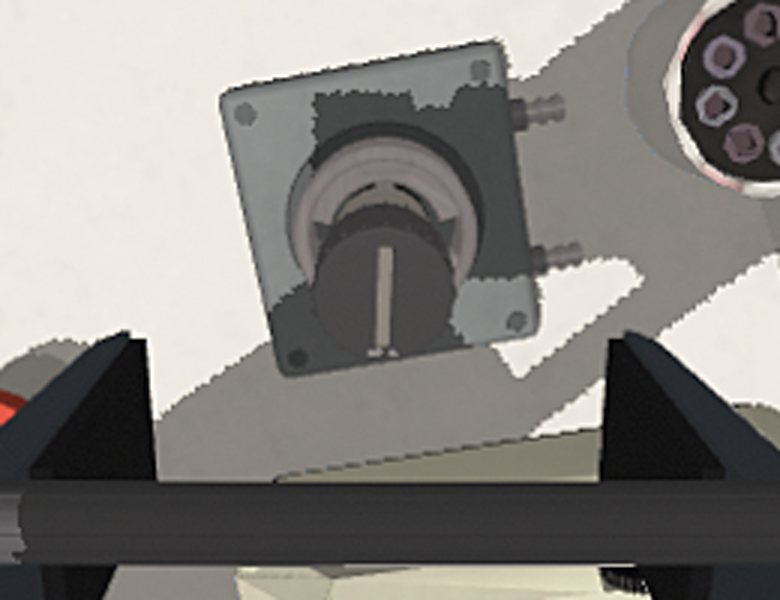

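In the picture the released cartridge stands upright in the collar. Its bar is at a quarter turn to the empty slots, which are at (325,230) and (445,235). During the rise the spring kept pushing up past 4 mm of travel, so the lugs are in the notches. I'm handing in the job.

```bash
python3 -c "
from workcell import env
print(env.job_done())"
```

```text
the job is handed in; nothing more can be done
None
```

I fitted the cartridge in the collar, pushed it down, turned it 92° clockwise, let it rise about 6.5 mm and released it. The job is handed in, but no verdict came back; that it locked is my reading of the rise and spring force, as I did not measure its final height.

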